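Unlatch the pattern-board cutter and hold its blade arm up

ROBOT

A 6-joint arm with a two-finger parallel gripper is mounted at the origin on the work surface. World frame = base frame: x ahead of the robot, y to its left, z up, the work surface at z = 0. Lengths are in m, angles in rad, forces in N, time in s.
With the tool pointing down it reaches from about 0.35 to 0.775 m from the base axis. Payload 5.5 kg.
Tool frame: the origin (TCP) lies on the centre line of the jaws, within the pads' length; the fingertips stand 11 mm ahead of it and the grasp point (between the pads) lies 8 mm behind it; z points along the fingers, x is the direction in which the jaws open and shut, and the axes are right-handed (so a half turn about z gives the same grasp; the last joint's range is limited). The gripper opens to 85 mm and grips with 20 to 120 N. Pads are 22 mm wide; open, the fingers measure 114 mm over their backs; the gripper's body (76 mm by 85 mm) begins 54 mm behind the grasp point. The pads swing forward as they close: fully open they stand 13 mm farther back than shut.
Start: joints at [1.132, 0.313, 0.046, 1.304, 0, 1.431], TCP at [0.169, 0.55, 0.242] pointing down, gripper open.
Joint ranges: [-2.76, 2.76], [-0.86, 1.69], [-1.03, 1.26], [-2.2, 2.34], [-1.47, 1.5], [-3.14, 3.14]. Speed limits (rad/s): [2.57, 2.57, 3.14, 3.14, 3.14, 3.14].

INTERFACE

Orientations are given as a unit quaternion [w, x, y, z].
In Python, from plant import robot gives the robot as it stands.
- The arm moves only by the tool send_rows, never from a script. Its argument "steps" is one flat list of numbers, 4 for each row, row after row: the shift along the tool's x, y, z in m, then the turn about the tool's z in degrees. In form: [x, y, z, turn, x, y, z, turn, ...]. A call has 1 to 20 rows; each row shifts and turns the commanded pose from where the row before left it, along the tool's axes as they then stand; what a row does not reach is not made up. A row lasts 1/8 s, in which the tool goes at most 62.5 mm and 10.7 degrees, less where a joint would pass 70% of its speed; a pose out of reach is approached as far as the arm can. A call is refused whole if a number of a shift passes 0.0625 or a number of a turn 10.7, either way. A call with a gripper value outside its range is refused whole. "jaw" is the opening in per cent of the stroke, from 0 (shut) to 100 (fully open), set as the call begins (left out, the last holds). The fingers move at their own pace and stop on an object; the grip force is fixed at half the most. Time passes only in rows, so rows that do not move let the fingers close. It gives the time, the measured TCP pose, the force and the opening at its end, in the units of the state.
- robot.sense(): the state, without advancing time (a new reading comes with each control period).
- robot.grab_frame(name): name is "scene" or "top" or "wrist"; returns the picture (480x640x3 uint8, red, green, blue); there is no depth.
- robot.camera_info(name): a dict with "mtx" (3x3 intrinsics, pixels), "R" (3x3) and "t" (3): a world point X has camera coordinates R X + t; the wrist camera has in their place "T_tool_cam" (4x4, takes a point from camera to tool coordinates, whose origin is the TCP and whose axes are the tool frame's). Camera axes: x right, y down, z forward; pixel columns grow to the right and rows downward; lengths in m; the calibration is good to about 2 mm. A picture is of the moment at which its call begins: read the wrist's pose just before it. camera_info takes no time and is no camera call.
- robot.finish_job(): hands the job in, once; it reports no verdict.
The state is a dict: "clock": time; "q": joint angles; "dq": joint speeds; "effort": joint torques, N m; "position": TCP position; "tool_rot": TCP orientation; "force": force on the tool from outside, world axes, zero at the start; "moment": the same for the moment, N m; "width": finger opening in m.
Only numpy, scipy, OpenCV 4.12 (cv2) and the standard library are available. Lean on these libraries where they do the work, as an engineer would, in place of code of your own. Each camera call takes 0.05 s, during which the arm holds its last target.

TASK

Open the pattern-board cutter for the next sheet: pull the red spring knob on the nose of its blade arm fully out sideways and, with the latch drawn, lift the arm off the ball in one slow, steady movement without jerking or dropping it. Raise the nose about 15 cm and finish while still holding the arm up there, still and in the gripper; leave the other things on the bench and on the cutter's bed where they are.

Things in the scene. Friction and masses are not known exactly. Their poses are not given: they have to be found in the camera images.
- cutter: Lever guillotine bolted to the bench: wooden bed 390 x 240 mm with grid lines, top 55 mm above the bench, a green blade arm along one long side. Origin: on the bench top straight under the ball at the arm's nose. x axis: level, along the arm from ball to pivot (away from the handle); y axis: across the bed (bed at y = 20 to 260 mm); z up. The knob is on the -y side.
- knob_center (a point): Middle of the red pull knob's grip: horizontal, round, 22 mm thick, 42 mm long, axis along the cutter's y, with an end flange 32 mm wide and 7 mm thick outboard. Arm down and latch shut: at (0, -90, 55.5) mm in the cutter's frame. The arm's nose (top 95 mm above the bench) begins 70 mm away in +y, the latch guide (top 69 mm) 38 mm away. The point moves with latch and arm.
- latch (a joint): Travel of the spring latch, m: 0 = shut, its steel fork under the 25 mm ball locks the arm down; 0.022 = knob pulled fully out to the cutter's -y side (end stop). The fork is clear of the ball from about 0.015. The spring takes about 4 N to start, 12 N at the stop, and shuts the latch when it is let go.
- blade_arm: The green blade arm with nose, latch and black handle (33 mm thick, its end 126 mm before the ball). Origin: the ball's centre when down, (0, 0, 70) mm in the cutter's frame, axes then as the cutter's. It turns about a level axis along the cutter's y through the pivot at (360, 0, 75) mm in the cutter's frame, up to 1.1 rad. 3 to 6 N at the knob carry it; let go, it falls.
- rule: Steel rule 180 x 30 x 4 mm lying along the far edge of the cutter's bed. Origin under its centre. Not to be moved.
- boards: Stack of cut pattern boards 140 x 100 x 12 mm on the cutter's bed. Origin under its centre. Not to be moved.
- mallet: Maul with white head (62 mm thick) and dark wooden handle, 210 mm long, lying beside the blade arm on the knob's side, toward the pivot. Origin on the bench under its middle, head to its +x. Not to be moved.
- slab: Red cutting slab 110 x 160 x 25 mm lying before the cutter's bed. Origin under its centre. Not to be moved.
- jar: Amber jar with brass lid, 64 mm diameter, 85 mm high. Origin under its centre. Not to be moved.
- cone: Dark green thread cone, 72 mm diameter at the foot, 125 mm high. Origin under its centre. Not to be moved.

How it is judged:
On the way, in this order (a step that is already met when the one before it is completed fails the run):
1. the latch is pulled out clear of the ball while the arm is still down (value of joint latch above 0.016 m and height (world z) of blade_arm below 0.08 m), for 0.1 s.
2. the arm is lifted off the ball (height (world z) of blade_arm above 0.11 m and contact force between the fingers and blade_arm above 1.5 N), for 0.1 s.
At the end, for the whole second after the job is handed in: The gripper's fingers carry the blade arm (more than 1.5 N of contact), its nose raised 10 to 22 cm and still (under 0.06 rad/s), and every other thing lies within 3 cm of where it was (height (world z) of blade_arm between 0.17 and 0.29 m and angular speed of blade_arm below 0.06 rad/s and contact force between the fingers and blade_arm above 1.5 N and distance of each of rule, boards, mallet, slab, jar, cone from where it was at the start of the episode below 0.03 m); the arm keeps its last pose, push and grip.
It fails at once if the blade arm drops or is jerked (angular speed of blade_arm above 1.2 rad/s).
It fails at once if a bystander is pushed away (distance of any of rule, boards, mallet, slab, jar, cone from where it was at the start of the episode above 0.03 m).
It also fails if it takes over 32 s, if anything falls off the work surface, if the arm or the gripper's body presses on something with over 40 N, if the wrist force passes 120 N, or if a joint passes its speed limit or range.

## Working session

There is one attempt and no reset: what is moved stays moved. The work goes in short steps, Python scripts to look and compute and a tool call to move; the robot and the scene stay as the last step left them, time stands still between calls to the robot, and variables do not carry over. Pictures are saved under pics/ and viewed, and the job is handed in when it is done.

Besides the shell and the picture viewer there is one more tool, called after ">>>" as name(argument=value, ...), one argument or row to a line, values as JSON. send_rows: Moves the arm, as the interface text tells. Its arguments: {"type":"object","properties":{"steps":{"type":"array","items":{"type":"number"}},"jaw":{"type":"number"}},"required":["steps"]}

```bash
mkdir -p pics; ls; python3 - <<'E'
from plant import robot
import cv2
s=robot.sense();print(s)
for n in("scene","top"):
    cv2.imwrite(f"pics/{n}0.png",robot.grab_frame(n)[:,:,::-1]);print(n,robot.camera_info(n))
print(robot.camera_info("wrist"))
E
```

```text
pics
{'clock': 0.0, 'q': array([ 1.13239080e+00,  3.13983018e-01,  4.49794995e-02,  1.30360758e+00,
       -4.33596351e-06,  1.43117413e+00]), 'dq': array([ 5.65783092e-04, -5.30790339e-04,  1.85703866e-04,  5.59407176e-05,
        1.57296336e-03, -9.61400942e-04]), 'effort': array([-1.02315109e-03, -4.80626249e+01,  2.98533869e+01,  1.92452635e-02,
       -2.63859338e-04,  2.00055609e-06]), 'position': array([0.16906632, 0.54906577, 0.24141896]), 'tool_rot': array([ 4.34047863e-04,  8.04473927e-01,  5.93987271e-01, -7.96840514e-04]), 'force': array([ 0.35091285,  0.3219371 , -0.27307957]), 'moment': array([ 0.02731613, -0.02115156,  0.04330531]), 'width': 0.08508047718584687}
scene {'mtx': array([[479.27053829,   0.        , 316.59775593],
       [  0.        , 479.27053829, 241.82161349],
       [  0.        ,   0.        ,   1.        ]]), 'R': array([[ 0.24848902,  0.96863137, -0.00254365],
       [ 0.70078571, -0.18158853, -0.68987317],
       [-0.6686947 ,  0.16964335, -0.72392578]]), 't': array([-0.19211851, -0.34707596,  1.35586786])}
top {'mtx': array([[611.68536351,   0.        , 321.75785145],
       [  0.        , 611.68536351, 222.9833337 ],
       [  0.        ,   0.        ,   1.        ]]), 'R': array([[-0.00343226, -0.99995202,  0.00917434],
       [-0.99876921,  0.00297396, -0.04950975],
       [ 0.04948009, -0.00933298, -0.9987315 ]]), 't': array([0.05421397, 0.57882095, 1.26748145])}
{'mtx': array([[371.20461039,   0.        , 319.74172434],
       [  0.        , 371.20461039, 231.61951347],
       [  0.        ,   0.        ,   1.        ]]), 'T_tool_cam': array([[ 9.99999873e-01, -8.63451258e-05, -4.96090789e-04,
        -3.39722653e-04],
       [ 2.31930796e-04,  9.53444399e-01,  3.01568771e-01,
        -7.66984015e-02],
       [ 4.46955991e-04, -3.01568848e-01,  9.53444298e-01,
        -1.31835901e-01],
       [ 0.00000000e+00,  0.00000000e+00,  0.00000000e+00,
         1.00000000e+00]])}
```

View pics/scene0.png

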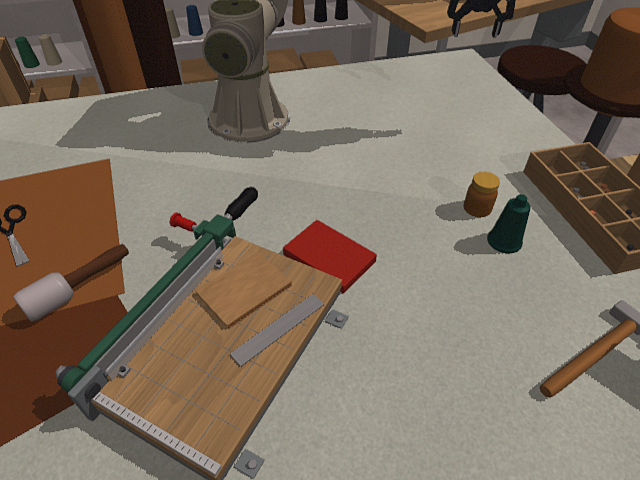

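View pics/top0.png

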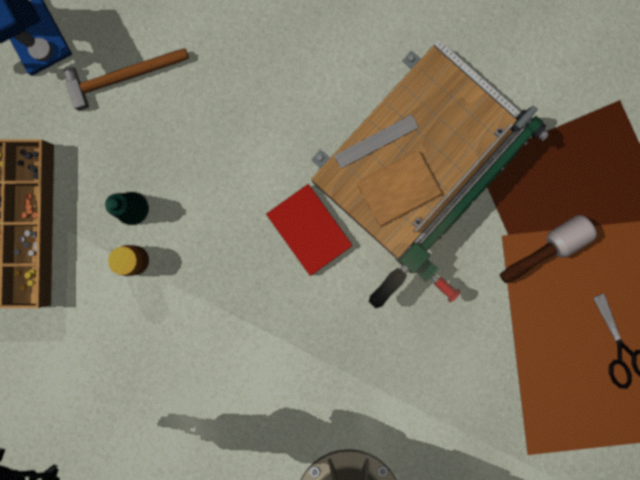

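The scene picture shows the red knob at about (183,220), the nose at (215,230) and the mallet at about (60,290). In the top picture the knob is at about (447,288), the nose at (415,258) and the mallet at (550,250). I'll zoom in for accurate pixel positions.

```bash
python3 - <<'E'
import cv2
a=cv2.imread("pics/scene0.png");b=cv2.imread("pics/top0.png")
cv2.imwrite("pics/sz.png",cv2.resize(a[170:280,150:290],None,fx=5.5,fy=5.4,interpolation=cv2.INTER_CUBIC))
cv2.imwrite("pics/tz.png",cv2.resize(b[220:320,360:490],None,fx=6,fy=6,interpolation=cv2.INTER_CUBIC))
E
```

```text
(no output)
```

View pics/sz.png

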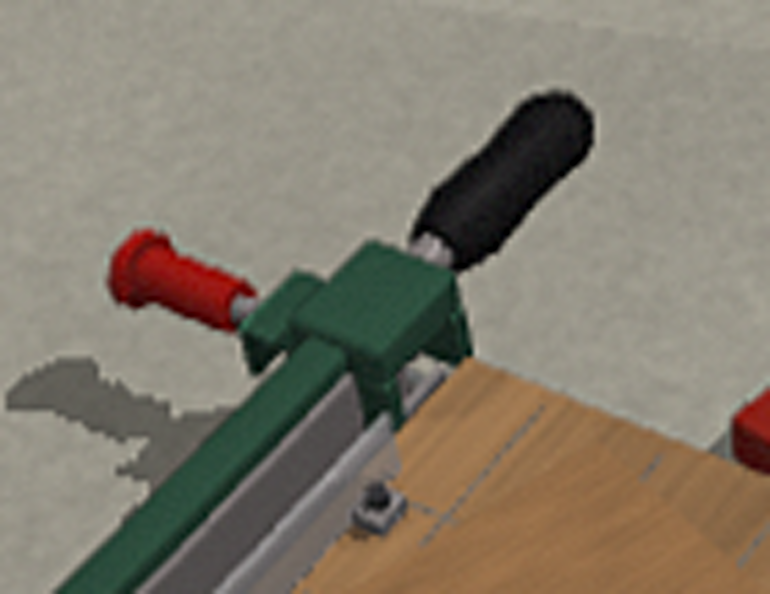

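View pics/tz.png

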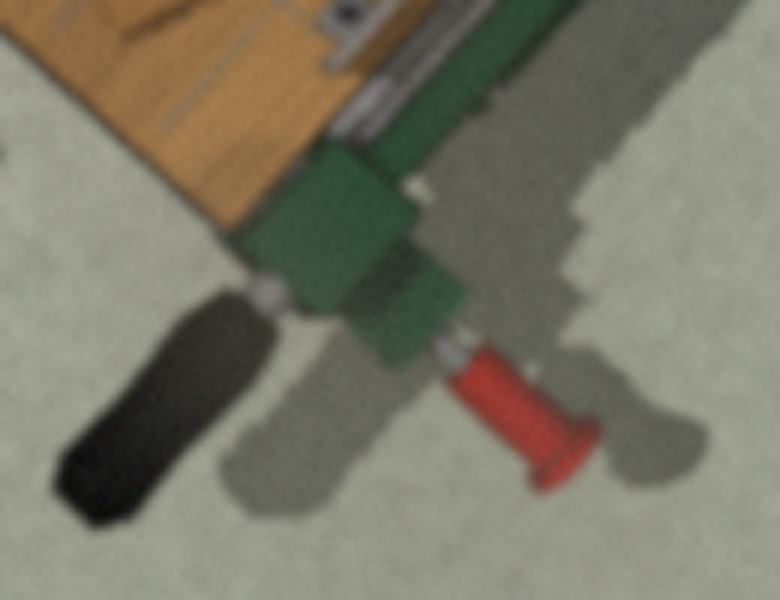

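```bash
cat > h.py <<'E'
import numpy as np
from plant import robot
def ray(n,p):
    c=robot.camera_info(n);d=np.linalg.inv(c["mtx"])@np.array([p[0],p[1],1.]);R=c["R"];return -R.T@c["t"],R.T@d
def atz(n,p,z):
    o,d=ray(n,p);return o+d*(z-o[2])/d[2]
def tri(a,b):
    o1,d1=ray("top",a);o2,d2=ray("scene",b)
    s=np.linalg.lstsq(np.c_[d1,-d2],o2-o1,rcond=None)[0];p,q=o1+d1*s[0],o2+d2*s[1];return (p+q)/2,np.linalg.norm(p-q)
def proj(n,X):
    c=robot.camera_info(n);v=c["mtx"]@(c["R"]@X+c["t"]);return v[:2]/v[2]
E
python3 - <<'E'
from h import *
np.set_printoptions(precision=4,suppress=True)
print(tri((438.3,281.7),(192.7,227)),tri((454.7,295.8),(174.5,219.6)))
a=atz("top",(438.3,281.7),.0555);b=atz("top",(454.7,295.8),.0555);print(a,b,np.linalg.norm(a-b),np.degrees(np.arctan2(*(a-b)[1::-1])))
# bed corners
C=[atz("top",p,.055) for p in((437,45),(313,178),(400,258))]
print(C,np.linalg.norm(C[0]-C[1]),np.degrees(np.arctan2(*(C[0]-C[1])[1::-1])),np.degrees(np.arctan2(*(C[1]-C[2])[1::-1])),np.linalg.norm(C[1]-C[2]))
# red mask
import cv2
im=cv2.imread("pics/top0.png").astype(int);m=((im[:,:,2]>110)&(im[:,:,1]<80)&(im[:,:,0]<80));m[:,:400]=0;m[:270]=0;m[310:]=0;m[:,475:]=0
v,u=np.nonzero(m);print(m.sum(),u.mean(),v.mean(),u.min(),u.max(),v.min(),v.max());P=np.array([atz("top",p,.0555)[:2] for p in zip(u,v)])
w,V=np.linalg.eigh(np.cov(P.T));ax=V[:,1];print(P.mean(0),np.degrees(np.arctan2(ax[1],ax[0])),np.sort((P-P.mean(0))@ax)[[0,3,-4,-1]])
E
```

```text
(array([ 0.4574, -0.1817,  0.0534]), np.float64(0.0022011084963186726)) (array([ 0.4289, -0.2152,  0.0559]), np.float64(6.726977154280394e-05))
[ 0.4574 -0.1824  0.0555] [ 0.4289 -0.2152  0.0555] 0.043462654839804514 49.02233102370169
[array([ 0.9436, -0.1861,  0.055 ]), array([0.6687, 0.0703, 0.055 ]), array([ 0.5055, -0.1054,  0.055 ])] 0.3759013771559208 -42.997191336595115 47.115435099665845 0.2397881883087395
219 446.43835616438355 289.31963470319636 435 459 279 300
[ 0.442  -0.1987] 47.14970709630313 [-0.0237 -0.0231  0.0242  0.0254]
```

>>> send_rows(
  steps=[0,0,0,-10.7,0,0,0,-10.7,0,0,0,-10.7,0,0,0,-10.7,0,0,0,-10.7,0,0,0,-10.7,-0.0387,-0.0065,0,0,-0.0387,-0.0065,0,0,-0.0387,-0.0065,0,0,-0.0387,-0.0065,0,0,-0.0387,-0.0065,0,0,-0.0387,-0.0065,0,0,-0.0387,-0.0065,0,0,-0.0387,-0.0065,0,0],
  jaw=100,
)

```text
clock: 1.85
position: [0.361, 0.2994, 0.242]
tool_rot: [-0.0, 0.366, 0.931, -0.0]
force: [0.5, -0.0, -0.5]
width: 0.085
```

```bash
python3 - <<'E'
from h import *
np.set_printoptions(precision=4,suppress=True)
K=np.array([.444,-.1965]);cx=np.array([np.cos(np.radians(-42.9)),np.sin(np.radians(-42.9))]);cy=np.array([-cx[1],cx[0]])
O=K+.09*cy
for n,p,z in(("malletend",(503,278),.025),("headL",(560,240),.05),("handletip",(378,303),.06),("slab",(313,274),.025)):
    d=atz("top",p,z)[:2]-O;print(n,d@cx,d@cy)
E
```

```text
malletend 0.10010715379816088 -0.16966168334858017
headL 0.2323296137158439 -0.19752946087073722
handletip -0.11407464317376478 -0.009170630495928445
slab -0.16091739255495918 0.1255494780780272
```

>>> send_rows(
  steps=[-0.0333,-0.0256,0.0035,0,-0.0333,-0.0256,0.0035,0,-0.0333,-0.0256,0.0035,0,-0.0333,-0.0256,0.0035,0,-0.0333,-0.0256,0.0035,0,-0.0333,-0.0256,0.0035,0,-0.0333,-0.0256,0.0035,0,-0.0333,-0.0256,0.0035,0,-0.0333,-0.0256,0.0035,0,-0.0333,-0.0256,0.0035,0,-0.0333,-0.0256,0.0035,0,-0.0333,-0.0256,0.0035,0,0,0,0,0],
)

```text
clock: 3.48
position: [0.4441, -0.1988, 0.1994]
tool_rot: [-0.0, 0.368, 0.93, -0.0]
force: [-0.1, 1.0, -0.7]
width: 0.0855
```

```bash
python3 - <<'E'
from h import *
import cv2
s=robot.sense();print(s["position"],s["tool_rot"],s["q"])
im=robot.grab_frame("wrist");cv2.imwrite("pics/w1.png",im[:,:,::-1])
np.savez("w1.npz",p=s["position"],q=s["tool_rot"])
E
```

```text
[ 0.44413018 -0.19878919  0.19942139] [-3.18869223e-04  3.67573147e-01  9.29994559e-01 -1.48247359e-05] [-5.85912038e-01  1.61824972e-01 -2.57152115e-01  1.15243687e+00
 -1.61640765e-04 -1.40391200e+00]
```

View pics/w1.png

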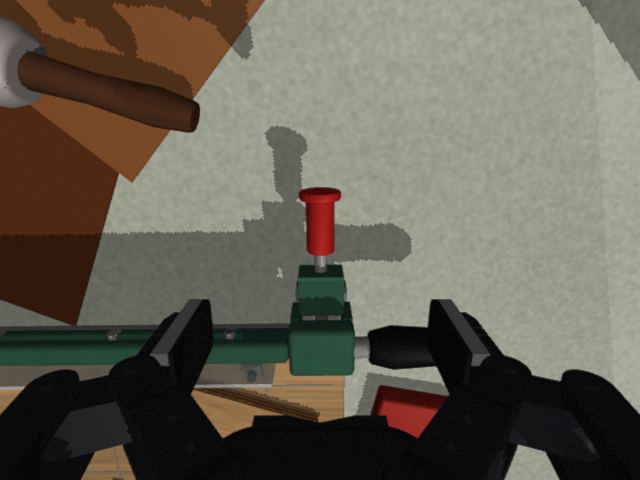

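The wrist picture shows the knob upright in the frame: flange at (320,195), inner end at (320,254). It lies centred between the jaws. I'll work out its tool coordinates.

```bash
python3 - <<'E'
from h import *
import cv2
from scipy.spatial.transform import Rotation as Ro
np.set_printoptions(precision=4,suppress=True)
f=np.load("w1.npz");p=f["p"];R=Ro.from_quat(f["q"],scalar_first=True).as_matrix();c=robot.camera_info("wrist");T=c["T_tool_cam"]
def loc(u,v,z):
    d=R@T[:3,:3]@np.linalg.inv(c["mtx"])@[u,v,1];o=R@T[:3,3]+p;X=o+d*(z-o[2])/d[2];return X,R.T@(X-p)
im=cv2.imread("pics/w1.png").astype(int);m=(im[:,:,2]>90)&(im[:,:,1]<60)&(im[:,:,0]<60);m[280:]=0
for v in range(184,260,4):
    u=np.nonzero(m[v])[0]
    if len(u):print(v,u.min(),u.max(),u.mean(),loc(u.mean(),v,.0555)[1])
for n,q in(("flange inner(top edge z.066)",(320,202)),("inner end",(320,254))):
    print(n,[loc(*q,z) for z in(.0555,.0665)])
print(np.degrees(Ro.from_matrix(R).as_euler("xyz")), R[:,0],R[:,1])
E
python3 - <<'E'
import cv2
a=cv2.imread("pics/w1.png");cv2.imwrite("pics/w1z.png",cv2.resize(a[180:300,260:380],None,fx=5,fy=5,interpolation=cv2.INTER_CUBIC))
E
```

```text
192 339 340 339.5 [ 0.0143 -0.0215  0.1439]
196 303 340 321.5 [ 0.0007 -0.0184  0.1439]
200 301 337 319.47222222222223 [-0.0008 -0.0153  0.1439]
204 310 333 321.5 [ 0.0007 -0.0122  0.1439]
208 309 333 321.0 [ 0.0003 -0.0091  0.1439]
212 310 333 321.5 [ 0.0007 -0.0059  0.1439]
216 309 333 321.0 [ 0.0003 -0.0027  0.1439]
220 309 333 321.0 [0.0004 0.0005 0.1439]
224 309 333 321.0 [0.0004 0.0037 0.1439]
228 309 333 321.0 [0.0004 0.0069 0.1439]
232 309 333 321.0 [0.0004 0.0102 0.1439]
236 309 333 321.0 [0.0004 0.0134 0.1439]
240 309 333 321.0 [0.0004 0.0167 0.1439]
244 309 333 321.0 [0.0004 0.0201 0.1439]
248 309 333 321.0 [0.0004 0.0234 0.1439]
252 308 332 320.0 [-0.0004  0.0268  0.1439]
flange inner(top edge z.066) [(array([ 0.4349, -0.2091,  0.0555]), array([-0.0004, -0.0138,  0.1439])), (array([ 0.4332, -0.2109,  0.0665]), array([-0.0004, -0.0163,  0.1329]))]
inner end [(array([ 0.4638, -0.1783,  0.0555]), array([-0.0004,  0.0285,  0.1439])), (array([ 0.461 , -0.1813,  0.0665]), array([-0.0004,  0.0243,  0.1329]))]
[-179.985    -0.0334  136.8679] [-0.7298  0.6837  0.0006] [ 0.6837  0.7298 -0.0003]
```

View pics/w1z.png

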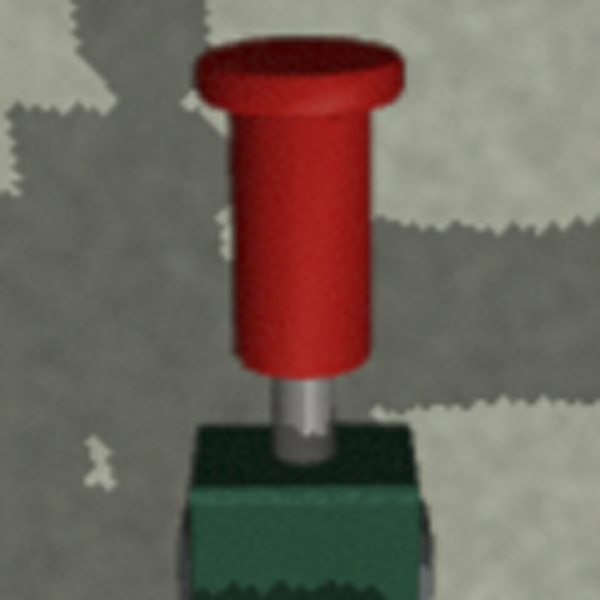

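>>> send_rows(
  steps=[0,0,0.018,0,0,0,0.018,0,0,0,0.018,0,0,0,0.018,0,0,0,0.018,0,0,0,0.018,0,0,0,0.018,0,0,0,0.014,0,0,0,0.012,0,0,0,0,0],
)

```text
clock: 4.78
position: [0.4434, -0.1957, 0.0475]
tool_rot: [-0.001, 0.366, 0.931, 0.0]
force: [-0.1, -0.0, 0.3]
width: 0.0853
```

```bash
python3 - <<'E'
from h import *
import cv2
s=robot.sense();print(s["position"],s["force"])
cv2.imwrite("pics/w2.png",robot.grab_frame("wrist")[:,:,::-1])
a=robot.grab_frame("scene")[:,:,::-1];cv2.imwrite("pics/s2.png",cv2.resize(a[130:290,110:310],None,fx=4,fy=3.75))
E
```

```text
[ 0.44339889 -0.19570339  0.04750604] [-0.05737802 -0.04197062  0.31395396]
```

View pics/w2.png

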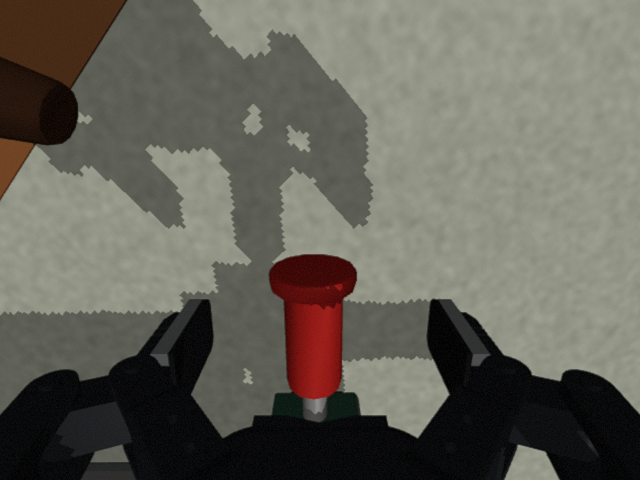

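View pics/s2.png

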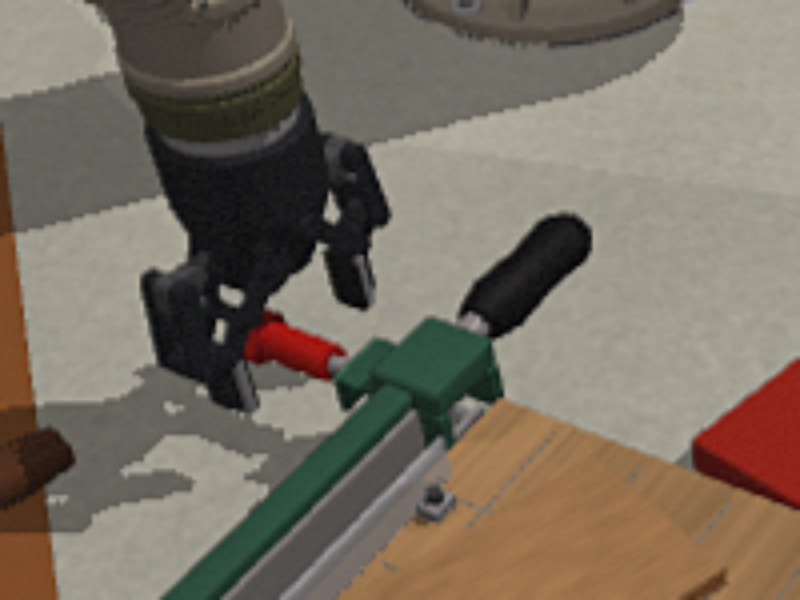

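The knob is between the open jaws, about 2.7 mm off centre toward tool -x (u=314 against 320). I'll correct that and then close.

>>> send_rows(
  steps=[-0.0026,-0.002,0,0,0,0,0,0],
)

```text
clock: 5.12
position: [0.4451, -0.2003, 0.0488]
tool_rot: [0.001, 0.366, 0.931, -0.0]
force: [0.9, 0.4, 0.2]
width: 0.0854
```

>>> send_rows(
  steps=[0,0,0,0,0,0,0,0,0,0,0,0,0,0,0,0,0,0,0,0,0,0,0,0,0,0,0,0,0,0,0,0],
  jaw=0,
)

```text
clock: 6.12
position: [0.4439, -0.1991, 0.0484]
tool_rot: [-0.001, 0.366, 0.931, 0.0]
force: [-3.2, 2.1, 5.1]
width: 0.0199
```

```bash
python3 - <<'E'
from h import *
import cv2
s=robot.sense();print(s["position"],s["force"],s["moment"],s["width"])
cv2.imwrite("pics/w3.png",robot.grab_frame("wrist")[:,:,::-1])
E
```

```text
[ 0.44389144 -0.19906108  0.04840782] [-3.15917616  2.13473186  5.1015741 ] [0.47059123 0.59688881 0.08160676] 0.019895797427627065
```

View pics/w3.png

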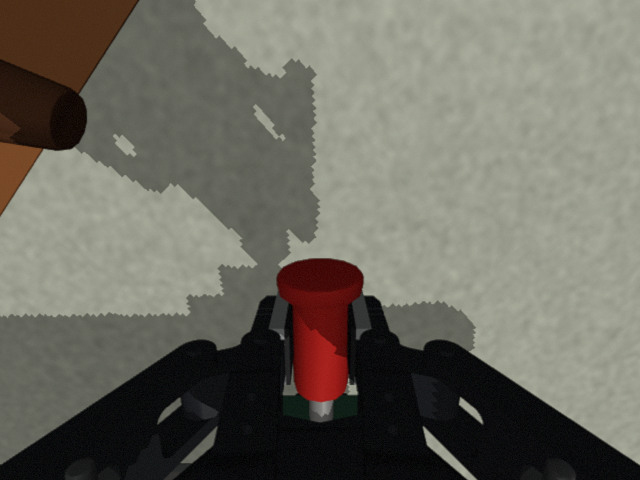

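The knob is gripped between the pads, inboard of the flange (about (320,285)). Next is a slow sideways pull.

>>> send_rows(
  steps=[0,-0.002,0,0,0,-0.002,0,0,0,-0.002,0,0,0,-0.002,0,0,0,-0.002,0,0,0,-0.002,0,0,0,-0.002,0,0,0,-0.002,0,0,0,-0.002,0,0,0,-0.002,0,0,0,0,0,0,0,0,0,0],
)

```text
clock: 7.68
position: [0.4322, -0.2119, 0.0484]
tool_rot: [0.001, 0.365, 0.931, 0.003]
force: [4.6, 8.5, 4.1]
width: 0.0204
```

```bash
python3 - <<'E'
from h import *
import cv2
s=robot.sense();print(s["position"],s["force"],s["moment"],s["width"]); d=s["position"]-[.4439,-.1991,.0484];print("out",-d[:2]@[.6837,.7298], "pull",s["force"][:2]@[.6837,.7298],s["force"][:2]@[-.7298,.6837])
cv2.imwrite("pics/w4.png",robot.grab_frame("wrist")[:,:,::-1])
E
```

```text
[ 0.43215591 -0.21189033  0.04843381] [4.64155072 8.48488734 4.1415    ] [ 1.8227388  -0.72481776  0.01929823] 0.020359937738376598
out 0.017363812280323264 pull 9.365699008036795 2.4137137591129765
```

View pics/w4.png

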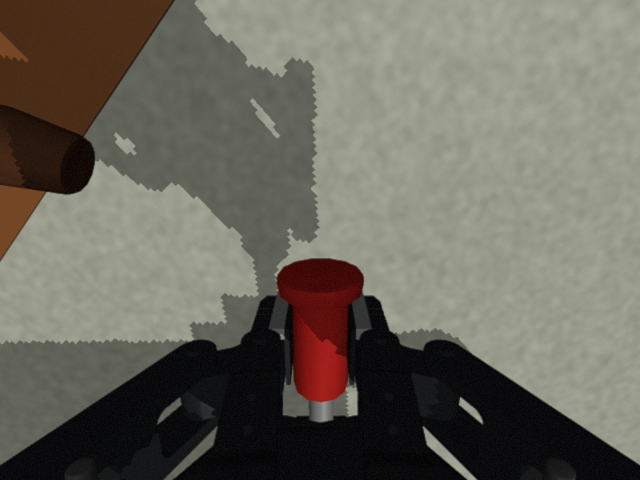

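No slip: flange and pads look the same as before, and the measured pull is 9.4 N. Pulling the rest of the way to the stop.

>>> send_rows(
  steps=[0,-0.002,0,0,0,-0.002,0,0,0,-0.0015,0,0,0,0,0,0,0,0,0,0],
)

```text
clock: 8.35
position: [0.429, -0.2154, 0.0484]
tool_rot: [0.001, 0.365, 0.931, 0.004]
force: [6.6, 12.2, 3.8]
width: 0.0203
```

```bash
python3 - <<'E'
from h import *
import cv2
s=robot.sense();print(s["position"],s["force"],s["moment"],s["width"]); d=s["position"]-[.4439,-.1991,.0484];print("out",-d[:2]@[.6837,.7298], "pull",s["force"][:2]@[.6837,.7298],s["force"][:2]@[-.7298,.6837])
cv2.imwrite("pics/w5.png",robot.grab_frame("wrist")[:,:,::-1])
E
```

```text
[ 0.42898378 -0.21540287  0.04844363] [ 6.62303492 12.20790401  3.76973102] [ 2.20325724 -1.17730208 -0.02248698] 0.020318281661479382
out 0.022096049800452967 pull 13.437497323048198 3.5130530852405557
```

View pics/w5.png

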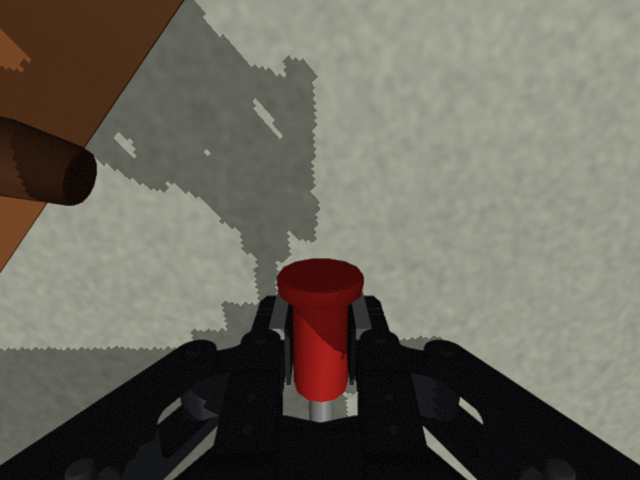

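The knob is at its end stop: 22.1 mm out, 13.4 N, no slip. Now I'll work out the lift arc about the pivot in tool axes.

```bash
python3 - <<'E'
import numpy as np
th=np.r_[0,.003,.008,np.arange(.018,.4301,.0103)];
while th[-1]<.43: th=np.r_[th,min(.43,th[-1]+.0103)]
x=-360*np.cos(th)-19.5*np.sin(th);z=360*np.sin(th)-19.5*np.cos(th)
X=np.round(-(x-x[0])/1000,4);Z=np.round(-(z-z[0])/1000,4)
r=np.c_[np.diff(X),0*X[1:],np.diff(Z),0*X[1:]].round(4)
print(len(r));
for i in range(0,len(r),16):print([float(v) if v else 0 for v in r[i:i+16].ravel()])
E
```

```text
43
[0.0001, 0, -0.0011, 0, 0, 0, -0.0018, 0, 0.0002, 0, -0.0036, 0, 0.0001, 0, -0.0037, 0, 0.0001, 0, -0.0037, 0, 0, 0, -0.0037, 0, 0, 0, -0.0037, 0, 0, 0, -0.0037, 0, -0.0001, 0, -0.0038, 0, -0.0001, 0, -0.0037, 0, -0.0002, 0, -0.0037, 0, -0.0001, 0, -0.0037, 0, -0.0003, 0, -0.0037, 0, -0.0002, 0, -0.0037, 0, -0.0004, 0, -0.0037, 0, -0.0003, 0, -0.0037, 0]
[-0.0004, 0, -0.0037, 0, -0.0004, 0, -0.0037, 0, -0.0005, 0, -0.0037, 0, -0.0004, 0, -0.0036, 0, -0.0006, 0, -0.0037, 0, -0.0006, 0, -0.0037, 0, -0.0006, 0, -0.0037, 0, -0.0006, 0, -0.0036, 0, -0.0007, 0, -0.0037, 0, -0.0007, 0, -0.0036, 0, -0.0008, 0, -0.0036, 0, -0.0008, 0, -0.0037, 0, -0.0008, 0, -0.0036, 0, -0.0009, 0, -0.0036, 0, -0.0009, 0, -0.0036, 0, -0.0009, 0, -0.0036, 0]
[-0.001, 0, -0.0036, 0, -0.001, 0, -0.0035, 0, -0.0011, 0, -0.0036, 0, -0.0011, 0, -0.0035, 0, -0.0011, 0, -0.0036, 0, -0.0012, 0, -0.0035, 0, -0.0012, 0, -0.0035, 0, -0.0012, 0, -0.0035, 0, -0.0013, 0, -0.0035, 0, -0.0013, 0, -0.0035, 0, -0.0013, 0, -0.0034, 0]
```

>>> send_rows(
  steps=[0.0001,0,-0.001,0,0.0001,0,-0.0018,0,0.0002,0,-0.0036,0,0.0001,0,-0.0037,0,0.0001,0,-0.0037,0,0,0,-0.0037,0],
)

```text
clock: 9.15
position: [0.4284, -0.2149, 0.0647]
tool_rot: [0.0, 0.365, 0.931, 0.004]
force: [11.7, 8.1, -8.4]
width: 0.0204
```

```bash
python3 - <<'E'
from h import *
import cv2
a=robot.grab_frame("scene")[:,:,::-1];cv2.imwrite("pics/s6.png",cv2.resize(a[130:290,110:310],None,fx=4,fy=3.75))
E
```

```text
(no output)
```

View pics/s6.png

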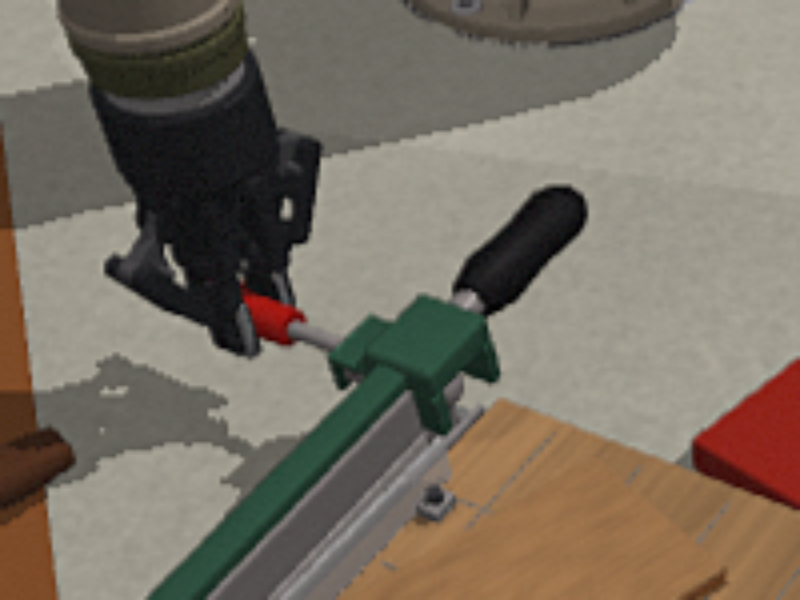

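The nose has risen off the ball (now around (430,345) in the zoom) with the latch drawn. Continuing the lift.

>>> send_rows(
  steps=[0,0,-0.0036,0,0,0,-0.0037,0,-0.0001,0,-0.0038,0,-0.0001,0,-0.0037,0,-0.0002,0,-0.0037,0,-0.0001,0,-0.0037,0,-0.0003,0,-0.0037,0,-0.0002,0,-0.0037,0,-0.0004,0,-0.0037,0,-0.0003,0,-0.0037,0,-0.0004,0,-0.0037,0,-0.0004,0,-0.0037,0,-0.0005,0,-0.0037,0,-0.0004,0,-0.0036,0,-0.0006,0,-0.0037,0,-0.0006,0,-0.0037,0],
)

```text
clock: 11.2
position: [0.4314, -0.2176, 0.1238]
tool_rot: [-0.0, 0.365, 0.931, 0.004]
force: [8.2, 9.8, -6.7]
width: 0.0201
```

>>> send_rows(
  steps=[-0.0006,0,-0.0037,0,-0.0006,0,-0.0036,0,-0.0007,0,-0.0037,0,-0.0007,0,-0.0036,0,-0.0008,0,-0.0036,0,-0.0008,0,-0.0037,0,-0.0008,0,-0.0036,0,-0.0009,0,-0.0036,0,-0.0009,0,-0.0036,0,-0.0009,0,-0.0036,0,-0.001,0,-0.0036,0,-0.001,0,-0.0035,0,-0.0011,0,-0.0036,0,-0.0011,0,-0.0035,0,-0.0011,0,-0.0036,0,-0.0012,0,-0.0035,0,-0.0012,0,-0.0035,0,-0.0012,0,-0.003,0,-0.0008,0,-0.002,0,-0.0004,0,-0.001,0],
)

```text
clock: 13.7
position: [0.4433, -0.2285, 0.1903]
tool_rot: [-0.002, 0.365, 0.931, 0.005]
force: [6.4, 13.8, -4.4]
width: 0.0203
```

>>> send_rows(
  steps=[0,0,0,0,0,0,0,0,0,0,0,0,0,0,0,0],
)

```text
clock: 14.2
position: [0.4433, -0.2285, 0.1902]
tool_rot: [-0.002, 0.365, 0.931, 0.005]
force: [6.0, 13.8, -3.1]
width: 0.0203
```

```bash
python3 - <<'E'
from h import *
import cv2
s=robot.sense();print(s["position"],s["force"],s["dq"],s["width"])
a=robot.grab_frame("scene")[:,:,::-1];cv2.imwrite("pics/s8.png",a)
cv2.imwrite("pics/w8.png",robot.grab_frame("wrist")[:,:,::-1])
cv2.imwrite("pics/t8.png",robot.grab_frame("top")[:,:,::-1])
s=robot.sense();print(s["position"],s["force"],s["clock"])
E
```

```text
[ 0.44326232 -0.2284711   0.1902475 ] [ 6.04498102 13.76503648 -3.0566625 ] [-0.00031092 -0.00165495 -0.00144477 -0.00063727 -0.00095894  0.00235219] 0.020266347574045274
[ 0.44322384 -0.22845459  0.19023444] [ 5.10807029 14.16934435 -3.68323824] 14.35
```

View pics/s8.png

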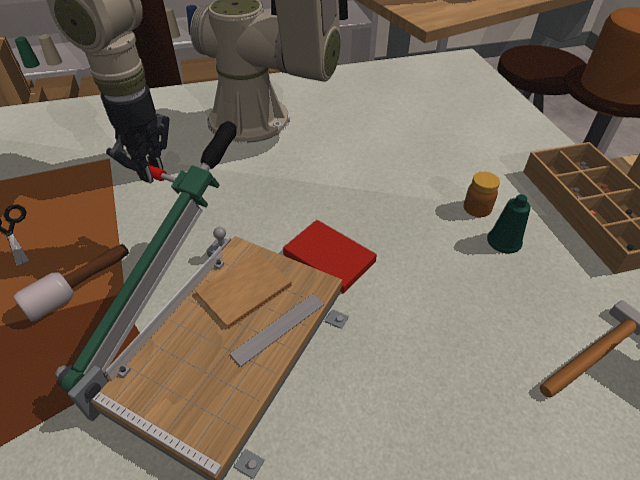

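View pics/w8.png

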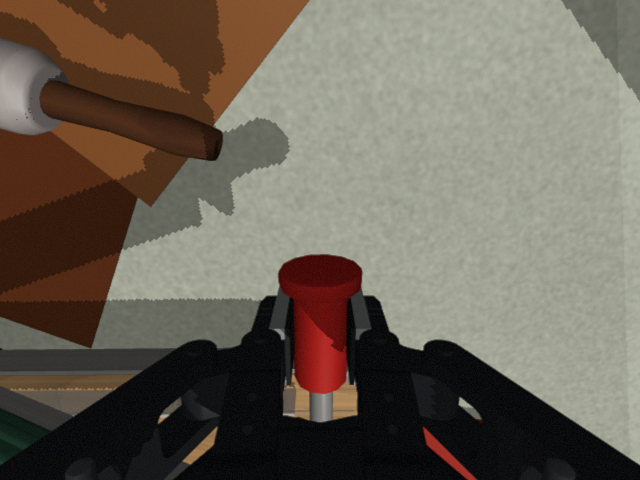

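View pics/t8.png

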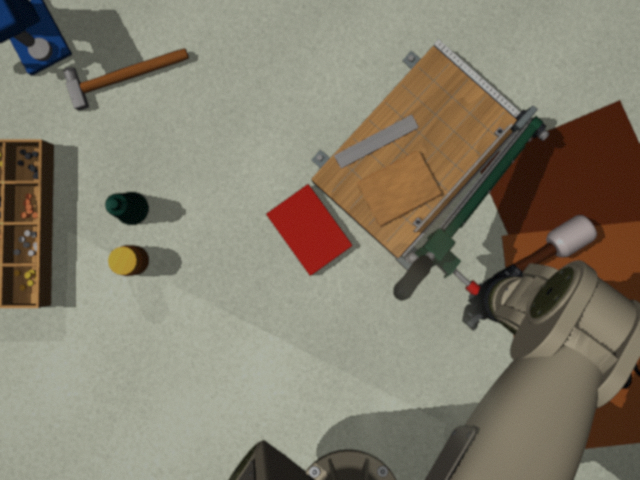

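The pictures show the arm raised clear of the ball (ball free at (220,235), nose at (190,185) in the scene view). The knob is firmly in the pads, and the boards, rule, slab, jar, cone and mallet are where they were. The arm is still, so I'm handing in.

```bash
python3 - <<'E'
from plant import robot
print(robot.finish_job())
s=robot.sense();print(s["clock"],s["position"],s["force"],s["width"])
E
```

```text
the job is handed in; nothing more can be done
None
the job is handed in; nothing more can be done
```

I gripped the red knob from above and pulled it out to its stop. I then lifted the arm along its arc about the pivot at roughly 0.08 rad/s, and handed the job in at about 14.4 s with the gripper still holding it.

- **Latch:** the gripper moved 22.1 mm outward with about 13 N of pull. The wrist pictures show no slip of the knob in the pads.
- **Lift:** the gripper rose 142 mm, slightly under 15 cm, which puts the ball end of the arm at about 0.21 m by the arm's geometry. The robot's joints were nearly still, and the force on the tool was about 15 N, 3 to 4 N of it the arm's weight.
- **Bystanders:** the last scene and top pictures show the rule, boards, slab, jar, cone and mallet where they were. I compared these by eye and did not measure them.

No check failed. The finger opening read 20 mm on the 22 mm knob; I took that as a sensor offset. Hand-in gave no verdict and the state can no longer be read, so I did not see the final second.

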